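Draw a slotted bar out of a half-covered bin

ROBOT

A 6-joint arm with a two-finger parallel gripper is mounted at the origin on the work surface. World frame = base frame: x ahead of the robot, y to its left, z up, the work surface at z = 0. Lengths are in mm, angles in rad, forces in N, time in s.
With the tool pointing down it reaches from about 350 to 975 mm from the base axis. Payload 7.1 kg.
Tool frame: the origin (TCP) lies on the front face of the gripper's body, between the roots of the fingers; the fingertips stand 80 mm ahead of it and the grasp point (between the pads) lies 61 mm ahead of it (env.tips_ahead is the distance from the TCP to the fingertips, in mm); z points along the fingers, y is the direction in which the jaws open and shut (so a half turn about z gives the same grasp; the last joint's range is limited). The gripper opens to 88 mm and grips with 3 to 60 N. Pads are 20 mm wide; open, the fingers measure 115 mm over their backs; the gripper's body (75 mm by 178 mm) begins 61 mm behind the grasp point.
Start: joints at [1.169, 0.423, 1.63, -0, 1.089, -0.019], TCP at [233.417, 579.76, 302.675] pointing down, gripper open.
Joint ranges: [-3, 3], [-0.9, 2.11], [0.09, 2.58], [-1.31, 4.45], [0.11, 2.69], [-2.54, 2.54]. Speed limits (rad/s): [2.39, 2.39, 3.01, 3.14, 3.14, 3.14].

INTERFACE

Orientations are given as a unit quaternion [x, y, z, w].
In Python, from station import env, set_gripper, viewer, workorder gives the robot as it stands. Calls block until the motion is done:
- env.reach(position, orientation): joint-space move of the TCP to a pose.
- env.move_l(position, rot=None, rate=150, f_stop=None): straight line of the TCP; rot=None keeps the orientation; rate is the mean speed in mm/s. With f_stop (N) it stops when the force on the tool has changed by that much, and returns True; else False.
- env.move_joints(angles): joint-space move.
- set_gripper(opening): finger opening in mm; the grip force is fixed at half the most; returns when the fingers have stopped.
- env.hold(seconds).
- env.ik(position, orientation): joint angles nearest the present ones, or None.
- env.read_state(): the state.
- viewer.camera(name): name is "side" or "top"; returns the picture (420x560x3 uint8, blue, green, red); there is no depth.
- viewer.camera_params(name): a dict with "fx", "fy", "cx", "cy" (pixels), "pose" (4x4, takes a point from camera to world coordinates). Camera axes: x right, y up, looking along -z (the intrinsics and any distortion apply to the point x, -y, -z); pixel columns grow to the right and rows downward; lengths in mm; the calibration is good to about 2 mm. A picture is of the moment at which its call begins. camera_params takes no time and is no camera call.
A pose or a line that the arm cannot do raises env.IKError and nothing moves.
- workorder.sign_off(): hands the job in, once; it reports no verdict.
The state is a dict: "time_s": time; "qpos": joint angles; "dq": joint speeds; "tau": joint torques, N m; "tool_pos": TCP position; "orientation": TCP orientation; "force": force on the tool from outside, world axes, zero at the start; "wrist_torque": the same for the moment, N m; "width": finger opening in mm.
Only numpy, scipy, OpenCV 4.12 (cv2) and the standard library are available. Lean on these libraries where they do the work, as an engineer would, in place of code of your own. Each camera call takes 0.05 s, during which the arm holds its last target.

TASK

Take the levelling foot that stands on the long slotted bar in the half-covered bin and set it upright on the free stretch of the narrow raised rail, and let go of it. Then draw the bar out of the bin, tilting it so that it comes slantwise through the opening, and finish still holding it in the gripper, still, with all of it at least 5 cm above the bin's cover and touching nothing else. Leave the other things where they are.

Things in the scene. Friction and masses are not known exactly. Their poses are not given: they have to be found in the camera images.
- bin: Blue plastic bin, fixed to the bench, 328 x 218 mm outside, walls and floor 4 mm thick. Origin: centre of its underside, on the bench. x runs along its length towards the open end, y across, z up. Inside: x -160 to 160, y -105 to 105 mm, floor at z 4. A fixed flat cover (underside z 74, top z 78 mm) closes it from its -x end to x = -10 mm; the opening, x -10 to 160 mm over the full width, is shorter than the bar. The side walls are 74 mm high, the end wall at +x 70 mm.
- bar_mid (a point): Centre of the slotted aluminium bar, 300 x 30 x 30 mm, about 0.15 to 0.3 kg, lying flat on the bin's floor roughly along the bin's x with its inner part under the cover. x runs along the bar (bin's x direction to within about 5 degrees), z up. Its centre lies within 1 cm of the middle of the bin's length, so about 16 cm of it shows in the opening.
- bar_inner_end (a point): Centre of the bar's end face under the cover, 150 mm from its centre.
- bar_outer_end (a point): Centre of the bar's end face in the opening, 150 mm from its centre.
- foot_mid (a point): The levelling foot that stands upright on the bar in the opening: round black rubber base 36 mm in diameter and 14 mm high, a steel collar 20 mm in diameter up to 22 mm, then a bare threaded stud 12 mm in diameter up to 80 mm; 80 g. This point is on its axis half-way up, 40 mm above its underside; z points up the stud.
- foot: The same levelling foot; origin at the centre of its underside.
- rail_top (a point): Middle of the top face of the narrow raised rail: an aluminium section 240 mm long (x, -120 to 120) and 24 mm wide (y), its top 80 mm above the bench, on two posts fixed to the bench (70 mm wide foot plates). The far part of it (positive x) carries the parked foot; the rest is free.
- rail: The same rail; origin on the bench under its middle.
- bar: The same slotted bar; origin at the centre of its underside.
- parked_mid (a point): A second, identical levelling foot that already stands on the rail, 60 to 90 mm from its middle towards +x; to be left there. The point is half-way up it.
- plate: Bystander: flat steel plate 60 x 60 x 6 mm lying on the bin's cover near its -x end; origin at its underside.
- offcut: Bystander: 110 mm offcut of the same 30 mm slotted section on the bench; origin at its underside.
- bracket: Bystander: aluminium angle bracket, 60 x 40 x 60 mm, on the bench; origin at its underside.
- driver: Bystander: screwdriver lying on the bench.
- jar: Bystander: lidded jar 60 mm in diameter, 80 mm high, on the bench; origin at its underside.
- mallet: Bystander: mallet lying on the bench.
There are look-alikes about, which are no part of the job. What is shaped like the foot but blue, red or yellow is not meant.

How it is judged (in metres and radians):
On the way, in this order (a step that is already met when the one before it is completed fails the run):
1. the levelling foot stands upright on the rail, let go, the bar still in the bin (z of foot_mid in the frame of rail_top between 0.034 and 0.046 m and y of foot_mid in the frame of rail_top between -0.012 and 0.012 m and x of foot_mid in the frame of rail_top between -0.12 and 0.12 m and angle between foot_mid's own z axis and vertical below 0.12 rad and contact force between foot and the fingers below 0.05 N and contact force between foot and rail above 0.2 N and linear speed of foot below 0.02 m/s and z of bar_outer_end in the frame of bin below 0.06 m), for 0.2 s.
2. the bar passes slantwise through the opening: its outer end above the end wall, its inner end still below the cover (z of bar_outer_end in the frame of bin above 0.08 m and z of bar_inner_end in the frame of bin below 0.065 m and x of bar_inner_end in the frame of bin below -0.015 m), for 0.05 s.
At the end, for the whole second after the job is handed in: The bar is gripped and still (under 3 cm/s), both ends at least about 5 cm above the bin's cover (end centres over 138 mm above the bench), touching neither bin nor rail; the levelling foot stands released on the rail, upright within 7 degrees, its axis within 12 mm of the rail's centre line (z of foot_mid in the frame of rail_top between 0.034 and 0.046 m and y of foot_mid in the frame of rail_top between -0.012 and 0.012 m and x of foot_mid in the frame of rail_top between -0.12 and 0.12 m and angle between foot_mid's own z axis and vertical below 0.12 rad and contact force between foot and the fingers below 0.05 N and height (world z) of each of bar_inner_end, bar_outer_end above 0.138 m and contact force between bar and the fingers above 1 N and linear speed of bar below 0.03 m/s and contact force between bar and bin below 0.05 N and contact force between bar and rail below 0.05 N and linear speed of foot below 0.02 m/s); the arm keeps its last pose, push and grip.
It fails at once if the parked foot is moved by more than 15 mm (distance of parked_mid from where it was at the start of the episode above 0.015 m).
It fails at once if the plate, offcut, bracket, screwdriver, jar or mallet is moved by more than 30 mm (distance of any of plate, offcut, bracket, driver, jar, mallet from where it was at the start of the episode above 0.03 m).
It also fails if it takes over 58 s, if anything falls off the work surface, if the arm or the gripper's body presses on something with over 40 N, if the wrist force passes 120 N, or if a joint passes its speed limit or range.

## Working session

There is one attempt and no reset: what is moved stays moved. The work goes in short steps, each a Python script; the robot and the scene stay as the last script left them, time stands still between calls to the robot, and variables do not carry over. Pictures are saved under pics/ and viewed, and the job is handed in when it is done.

```bash
ls; mkdir -p pics; python3 - <<'E'
from station import env,set_gripper,viewer,workorder
import cv2
for n in("side","top"):
    cv2.imwrite(f"pics/{n}0.png",viewer.camera(n)); p=viewer.camera_params(n); print(n,{k:(v.tolist() if hasattr(v,'tolist') else v) for k,v in p.items()})
s=env.read_state();print(s["time_s"],s["tool_pos"],s["orientation"],s["width"],s["force"])
E
```

```text
pics
side {'fx': 392.7543742680252, 'fy': 392.7543742680252, 'cx': 274.1286005968247, 'cy': 211.68480677226043, 'pose': [[0.9132640100495031, 0.2455566877289545, -0.3250396299836153, 150.09144872263744], [-0.40690672347694234, 0.5119127381747135, -0.7565528843932366, -900.9335909355449], [-0.01938469338318163, 0.8231933318522763, 0.5674301472924999, 772.8660071969573], [0.0, 0.0, 0.0, 1.0]]}
top {'fx': 454.93516783274947, 'fy': 454.93516783274947, 'cx': 279.9463879024735, 'cy': 212.02652928531464, 'pose': [[0.08381116531768504, 0.9743963555415402, -0.20863228627289668, 323.6438001637782], [-0.9964795045218992, 0.08151849713697558, -0.01957885829969, -5.819328202252342], [-0.0020701777416643943, 0.20953872418217392, 0.9777981578179746, 1125.7286277935577], [0.0, 0.0, 0.0, 1.0]]}
0.1 [233.28107529 579.42124483 301.96302868] [ 1.90226417e-01  9.81740006e-01 -6.73177494e-04 -1.33251861e-04] 87.68138926750832 [-0.56188764 -0.67397537 -0.17772011]
```

View pics/side0.png

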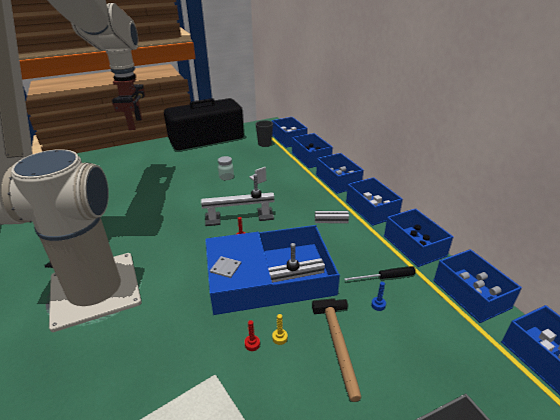

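View pics/top0.png

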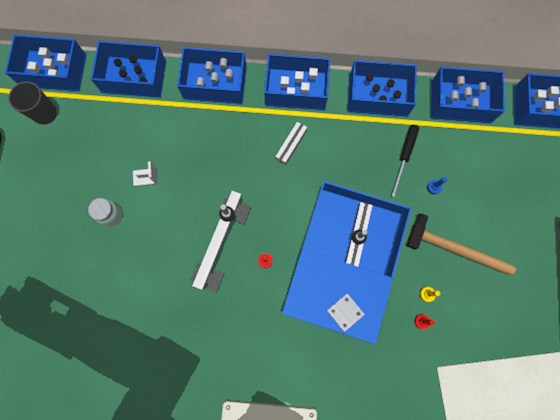

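The black feet are in the bin on the bar (top 360,237; side 293,255) and on the rail, parked (top 226,212). The look-alikes are red (265,261), red (424,321), yellow (429,294) and blue (436,186). I choose the black one on the bar and will check it in close crops.

```bash
python3 - <<'E'
import cv2,numpy as np
t=cv2.imread("pics/top0.png");s=cv2.imread("pics/side0.png")
def crop(im,x0,y0,w,h,k,n):
    c=cv2.resize(im[y0:y0+h,x0:x0+w],None,fx=k,fy=k,interpolation=cv2.INTER_CUBIC)
    for x in range((x0+9)//10*10,x0+w,10):
        cv2.line(c,((x-x0)*k,0),((x-x0)*k,4 if x%50 else 12),(255,255,255),1)
        if x%20==0: cv2.putText(c,str(x),((x-x0)*k,20),0,.35,(255,255,255),1)
    for y in range((y0+9)//10*10,y0+h,10):
        cv2.line(c,(0,(y-y0)*k),(6,(y-y0)*k),(255,255,255),1)
        if y%20==0: cv2.putText(c,str(y),(8,(y-y0)*k+4),0,.35,(255,255,255),1)
    cv2.imwrite(n,c)
crop(t,280,178,133,165,4-0 if 0 else 3,"pics/tbin.png")
crop(t,325,180,95,95,6,"pics/tbar.png")
crop(t,185,185,75,110,5,"pics/trail.png")
crop(s,200,220,145,95,5,"pics/sbin.png")
crop(s,195,165,90,65,7,"pics/srail.png")
E
```

```text
(no output)
```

View pics/tbin.png

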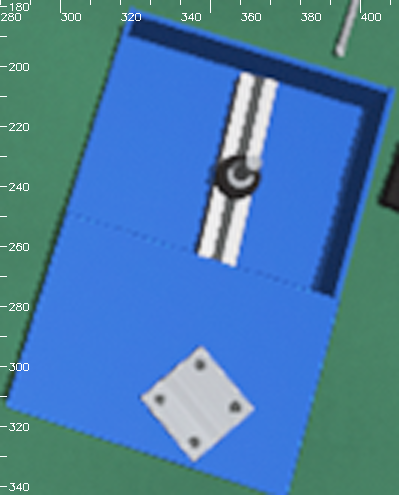

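View pics/tbar.png

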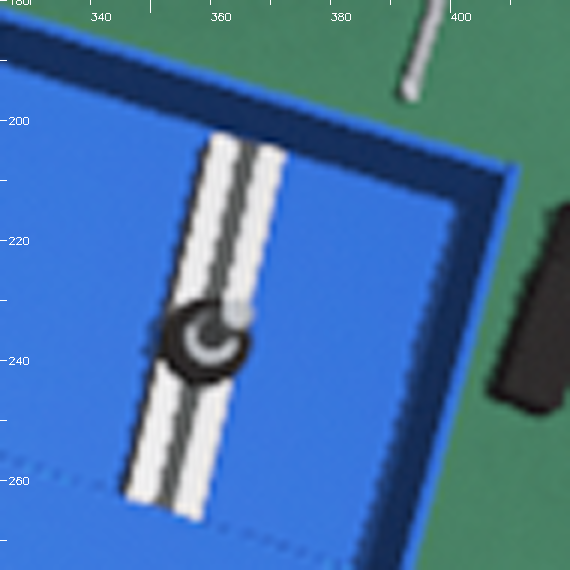

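View pics/trail.png

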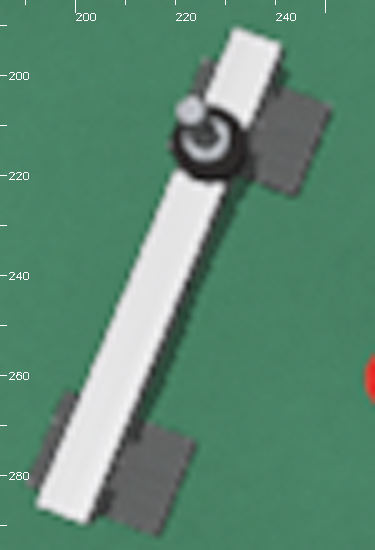

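View pics/sbin.png

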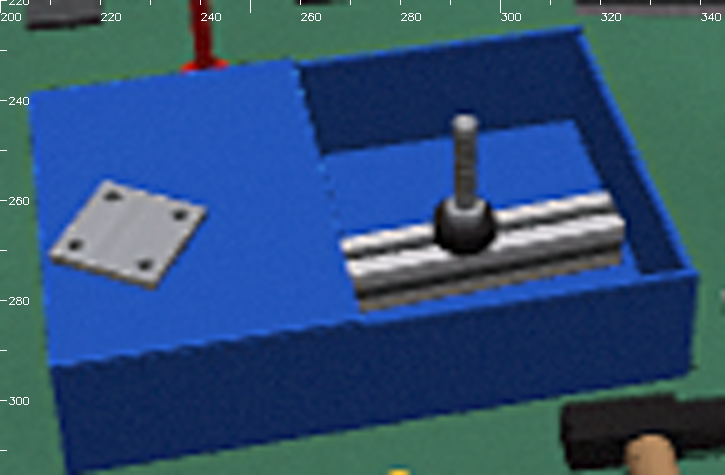

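View pics/srail.png

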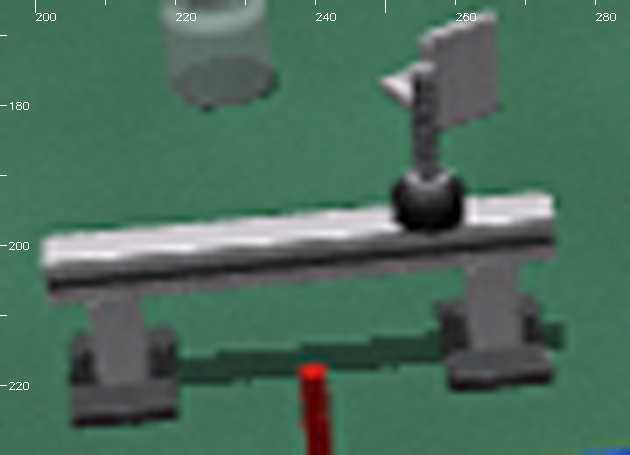

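The close crops confirm the choice. The foot on the bar is black with a steel stud: base at top px (358.8,237), stud tip at top px (364.5,232) and side px (292.8,244). The bar's end is at top px (360–373, 202–205), and the rail is free for px rows 225–288. Next I fit the poses with both cameras.

```bash
cat > h.py <<'E'
import numpy as np
from station import env,set_gripper,viewer,workorder
from scipy.spatial.transform import Rotation as R
CP={n:viewer.camera_params(n) for n in("side","top")}
def proj(n,P):
    c=CP[n];T=np.array(c["pose"]);q=(np.atleast_2d(P)-T[:3,3])@T[:3,:3]
    return np.c_[c["cx"]+c["fx"]*q[:,0]/-q[:,2],c["cy"]+c["fy"]*-q[:,1]/-q[:,2]]
def back(n,uv,z):
    c=CP[n];T=np.array(c["pose"]);d=T[:3,:3]@np.array([(uv[0]-c["cx"])/c["fx"],-(uv[1]-c["cy"])/c["fy"],-1])
    o=T[:3,3];return o+d*(z-o[2])/d[2]
E
cat > fit.py <<'E'
from h import *
from scipy.optimize import least_squares
def fit(obs,x0):
    def res(p):
        c,s=np.cos(p[2]),np.sin(p[2]);r=[]
        for n,l,uv in obs:
            w=[p[0]+c*l[0]-s*l[1],p[1]+s*l[0]+c*l[1],l[2]];r+=list(proj(n,w)[0]-uv)
        return np.array(r)
    for sel in("top","side",None):
        o=obs; 
        def f(p):
            m=np.repeat([sel in(None,n) for n,_,_ in o],2); return res(p)[m]
        s=least_squares(f,x0);print(sel,s.x[:2].round(1),np.degrees(s.x[2]).round(2),"rms",np.sqrt(np.mean(s.fun**2)).round(2))
    return s.x
print("bin");b=fit([("top",(164,109,72),(323.5,181.7)),("top",(164,-109,72),(411.3,208)),("top",(-164,109,78),(281.7,314)),("top",(-164,-109,78),(376,343)),("top",(-10,109,78),(301.7,248.7)),("top",(-10,-109,78),(391.7,277)),
("side",(-164,109,78),(206,238.4)),("side",(-164,-109,78),(210.4,293.4)),("side",(164,-109,72),(339,274.4)),("side",(164,109,72),(316,225.6)),("side",(-10,109,78),(259.6,232.4))],[500,-150,-.2])
print("rail");r=fit([("top",(120,12,80),(231.6,190.4)),("top",(120,-12,80),(241.6,193.6)),("top",(-120,12,80),(192.4,286)),("top",(-120,-12,80),(202.6,289.6)),
("side",(-120,12,80),(201,199)),("side",(-120,-12,80),(202.1,203.3)),("side",(120,12,80),(272.9,192.6)),("side",(120,-12,80),(274,195.7))],[500,150,-.4])
for n,uv in(("top",(360.3,201.7)),("top",(373,205)),("top",(345.8,262.2)),("top",(358.8,267)),("side",(322,258.4)),("side",(325,262.8))):
    P=back(n,uv,34);d=P[:2]-b[:2];c,s=np.cos(b[2]),np.sin(b[2]);print("bar",n,P.round(1),"in bin",[round(c*d[0]+s*d[1],1),round(-s*d[0]+c*d[1],1)])
print("foot",back("top",(358.8,237),48),back("top",(364.5,232.2),114),back("side",(292.8,244),114))
print("parked",back("top",(223,207),160),back("side",(255.6,174.7),160))
E
python3 fit.py
```

```text
bin
top [ 450.2 -151. ] -12.8 rms 0.74
side [ 452.2 -155. ] -13.0 rms 0.72
None [ 451.2 -152.1] -12.9 rms 0.92
rail
top [471.2 154.3] -15.75 rms 0.2
side [472.8 149.5] -15.11 rms 0.47
None [472.  153.6] -15.7 rms 0.61
bar top [ 599.  -179.2   34. ] in bin [np.float64(150.2), np.float64(6.6)]
bar top [ 593.3 -210.7   34. ] in bin [np.float64(151.6), np.float64(-25.4)]
bar top [ 447.2 -151.6   34. ] in bin [np.float64(-4.0), np.float64(-0.4)]
bar top [ 438.3 -183.1   34. ] in bin [np.float64(-5.6), np.float64(-33.2)]
bar side [ 600.6 -186.    34. ] in bin [np.float64(153.3), np.float64(0.3)]
bar side [ 599.  -205.6   34. ] in bin [np.float64(156.0), np.float64(-19.1)]
foot [ 508.41277893 -177.46059344   48.        ] [ 509.09053781 -179.21639727  114.        ] [ 510.81704724 -180.94743936  114.        ]
parked [530.51702931 137.98040841 160.        ] [532.45041715 131.73843561 160.        ]
```

```bash
cat >> h.py <<'E'
def quat(yaw,tilt=0,flip=1):
    # tool down, tool x along +-heading; tilt: heading axis raised by tilt (deg) about jaw axis
    y=np.radians(yaw);t=np.radians(tilt);h=np.array([np.cos(y)*np.cos(t),np.sin(y)*np.cos(t),np.sin(t)])
    j=np.array([-np.sin(y),np.cos(y),0]);n=np.cross(h,j)
    return R.from_matrix(np.c_[flip*h,flip*np.cross(-n,h),-n]).as_quat()
E
python3 - <<'E'
from h import *
for f in(1,-1):
  for p,yw,t in(((509.5,-179.3,250),-10.2,0),((509.5,-179.3,153),-10.2,0),((428,165,205),-15.5,0),((468,-172,90),-10.2,0),((468,-172,160),-10.2,15),((640,-200,250),-10.2,15)):
    q=env.ik(p,quat(yw,t,f));print(f,p,None if q is None else np.round(q,2))
E
```

```text
1 (509.5, -179.3, 250) [-0.36  0.37  1.86 -0.    0.91  1.39]
1 (509.5, -179.3, 153) [-0.36  0.52  1.91 -0.    0.71  1.39]
1 (428, 165, 205) [ 0.34  0.34  2.06 -0.    0.75  2.18]
1 (468, -172, 90) [-0.38  0.6   2.01 -0.    0.53  1.37]
1 (468, -172, 160) [-0.4   0.42  2.12  0.17  0.35  1.19]
1 (640, -200, 250) [-0.33  0.48  1.7   0.06  0.7   1.37]
-1 (509.5, -179.3, 250) [-0.36  0.37  1.86 -0.    0.91 -1.75]
-1 (509.5, -179.3, 153) [-0.36  0.52  1.91 -0.    0.71 -1.75]
-1 (428, 165, 205) [ 0.34  0.34  2.06 -0.    0.75 -0.96]
-1 (468, -172, 90) [-0.38  0.6   2.01 -0.    0.53 -1.77]
-1 (468, -172, 160) [-0.4   0.42  2.12  0.17  0.35 -1.95]
-1 (640, -200, 250) [-0.33  0.48  1.7   0.06  0.7  -1.77]
```

```bash
python3 - <<'E'
from h import *
import cv2
q=quat(-10.2)
env.reach([509.5,-179.3,240],q)
env.move_l([509.5,-179.3,155],q,rate=120)
for n in("side","top"): cv2.imwrite(f"pics/{n}1.png",viewer.camera(n))
s=env.read_state();print(s["time_s"],s["tool_pos"],s["force"],s["width"])
a=cv2.imread("pics/side1.png")[200:330,180:360];cv2.imwrite("pics/side1c.png",cv2.resize(a,None,fx=4,fy=4,interpolation=cv2.INTER_CUBIC))
a=cv2.imread("pics/top1.png")[170:300,290:430];cv2.imwrite("pics/top1c.png",cv2.resize(a,None,fx=4,fy=4,interpolation=cv2.INTER_CUBIC))
E
```

```text
3.9083 [ 510.02896115 -179.49243888  155.8375025 ] [-0.18057014  0.60730264 -0.5988089 ] 87.59609892004062
```

View pics/side1c.png

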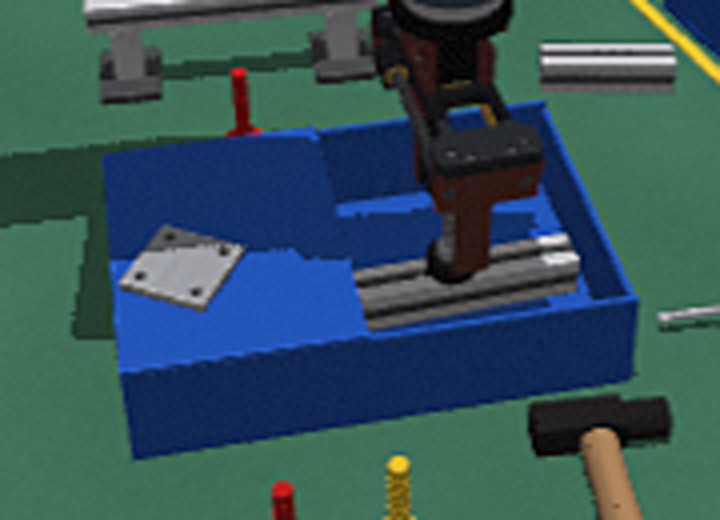

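View pics/top1c.png

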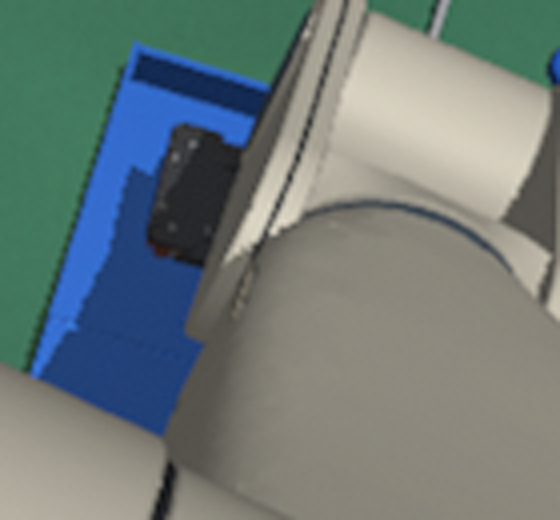

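The side crop shows the near finger in front of the foot's stud (side px ~(297,260)) with the base just left of it, so the jaws straddle the foot. The top view is blocked by the arm. Next I grip and lift.

```bash
python3 - <<'E'
from h import *
import cv2
set_gripper(8)
s=env.read_state();print(s["time_s"],s["width"],s["force"])
p=s["tool_pos"]
env.move_l([p[0],p[1],260],quat(-10.2),rate=120)
cv2.imwrite("pics/side2.png",viewer.camera("side"))
s=env.read_state();print(s["time_s"],s["tool_pos"],s["width"],s["force"])
a=cv2.imread("pics/side2.png")[150:310,190:360];cv2.imwrite("pics/side2c.png",cv2.resize(a,None,fx=4,fy=4,interpolation=cv2.INTER_CUBIC)[:,:])
E
```

```text
5.0667 11.467084791123009 [-1.17613942 -0.88049755 -0.66060705]
6.1417 [ 508.94098496 -179.09519365  259.14529343] 11.22211457943505 [ 0.6912209  -0.09536006 -0.5486926 ]
```

View pics/side2c.png

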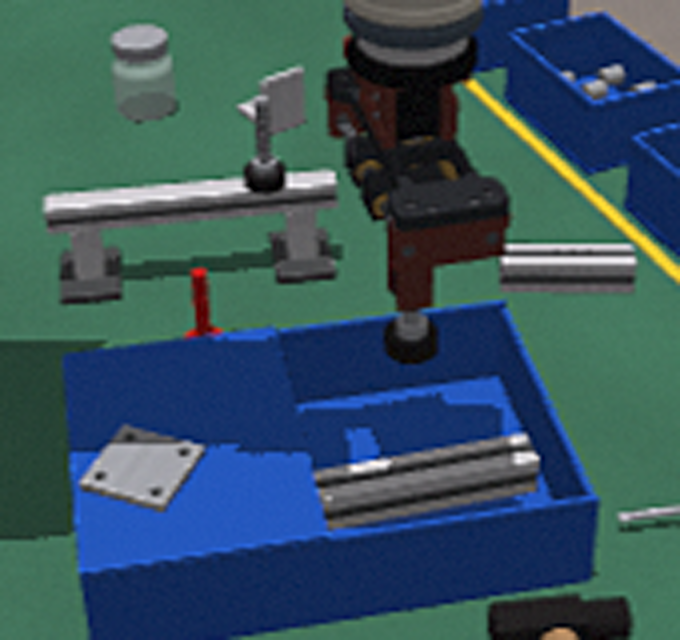

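Foot held, upright: base at side px (293,236), width 11.2 mm. Now to the rail.

```bash
python3 - <<'E'
from h import *
import cv2
print(back("side",(293,236),145))
q=quat(-15.6);T=[428.4,165.2]
env.reach(T+[260],q)
env.move_l(T+[212],q,rate=100)
cv2.imwrite("pics/side3.png",viewer.camera("side"))
cv2.imwrite("pics/top3.png",viewer.camera("top"))
s=env.read_state();print(s["time_s"],s["tool_pos"],s["width"],s["force"])
a=cv2.imread("pics/side3.png")[130:240,170:310];cv2.imwrite("pics/side3c.png",cv2.resize(a,None,fx=5,fy=5,interpolation=cv2.INTER_CUBIC))
a=cv2.imread("pics/top3.png")[180:300,160:300];cv2.imwrite("pics/top3c.png",cv2.resize(a,None,fx=4,fy=4,interpolation=cv2.INTER_CUBIC))
E
```

```text
[ 508.68818948 -185.89749916  145.        ]
8.2083 [428.91733931 165.20559959 212.57283747] 11.491661179691416 [0.0908737  1.37530334 0.06012178]
```

View pics/side3c.png

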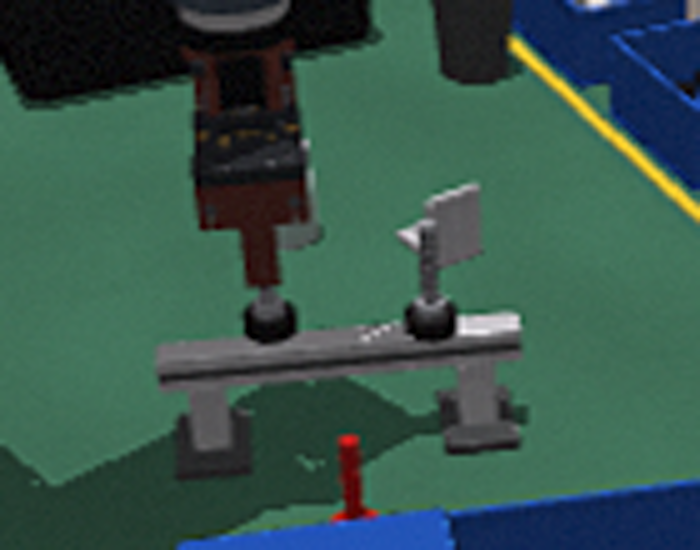

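View pics/top3c.png

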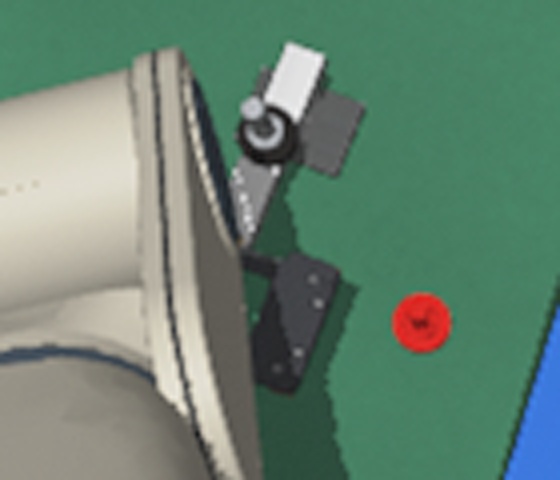

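The foot hangs over the rail's free stretch (side px ~(224,194)), about 100 mm short of the parked foot. I lower it until contact, then compare it with the parked foot before letting go.

```bash
python3 - <<'E'
from h import *
import cv2
q=quat(-15.6);T=[428.4,165.2]
r=env.move_l(T+[198],q,rate=20,f_stop=4)
s=env.read_state();print(r,s["time_s"],s["tool_pos"],s["width"],s["force"])
cv2.imwrite("pics/side4.png",viewer.camera("side"))
a=cv2.imread("pics/side4.png")[165:225,190:280];a=cv2.convertScaleAbs(a,alpha=1.5,beta=10);cv2.imwrite("pics/side4c.png",cv2.resize(a,None,fx=8,fy=8,interpolation=cv2.INTER_CUBIC))
E
```

```text
True 8.775 [428.31312171 165.18926834 200.60606706] 11.256116592744016 [-6.10736289e-01  3.74171340e-04  2.97312866e+00]
```

View pics/side4c.png

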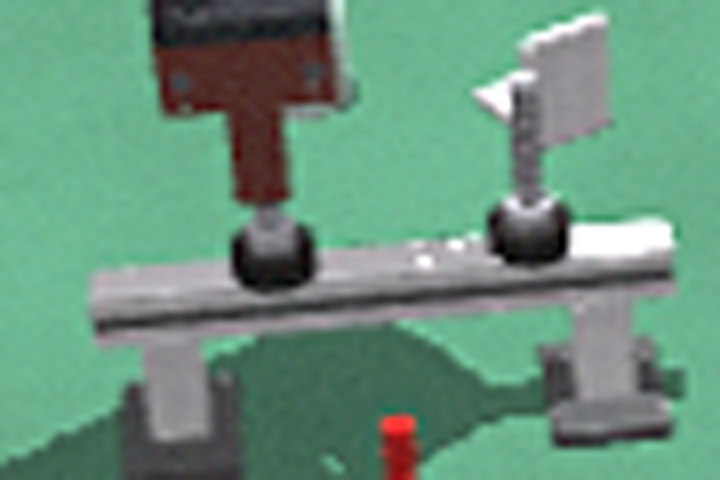

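The foot touched at 200.6 mm against about 201.5 expected. It sits on the same rail line as the parked foot, to about 0.2 px, so I release it.

```bash
python3 - <<'E'
from h import *
import cv2
q=quat(-15.6);T=[428.4,165.2]
set_gripper(60)
env.hold(0.3)
env.move_l(T+[300],q,rate=150)
env.reach([455,-150,300],quat(-10.2))
cv2.imwrite("pics/side5.png",viewer.camera("side"));cv2.imwrite("pics/top5.png",viewer.camera("top"))
s=env.read_state();print(s["time_s"],s["tool_pos"],s["width"],s["force"])
a=cv2.imread("pics/side5.png")[165:225,190:280];cv2.imwrite("pics/side5c.png",cv2.resize(a,None,fx=8,fy=8,interpolation=cv2.INTER_CUBIC))
a=cv2.imread("pics/top5.png")[180:330,170:370];cv2.imwrite("pics/top5c.png",cv2.resize(a,None,fx=4,fy=4,interpolation=cv2.INTER_CUBIC))
a=cv2.imread("pics/side5.png")[215:315,200:345];cv2.imwrite("pics/side5b.png",cv2.resize(a,None,fx=5,fy=5,interpolation=cv2.INTER_CUBIC))
E
```

```text
12.1333 [ 455.15800373 -148.96361628  299.82635724] 59.90859017360594 [ 0.17439497 -0.34605622 -0.29241166]
```

View pics/side5c.png

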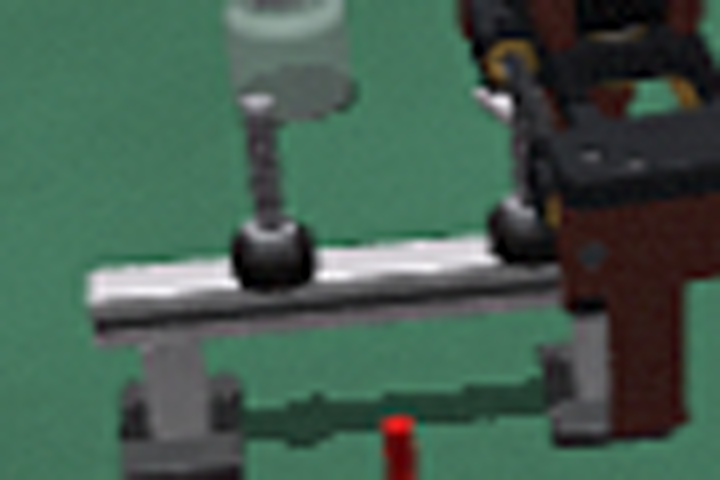

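View pics/top5c.png

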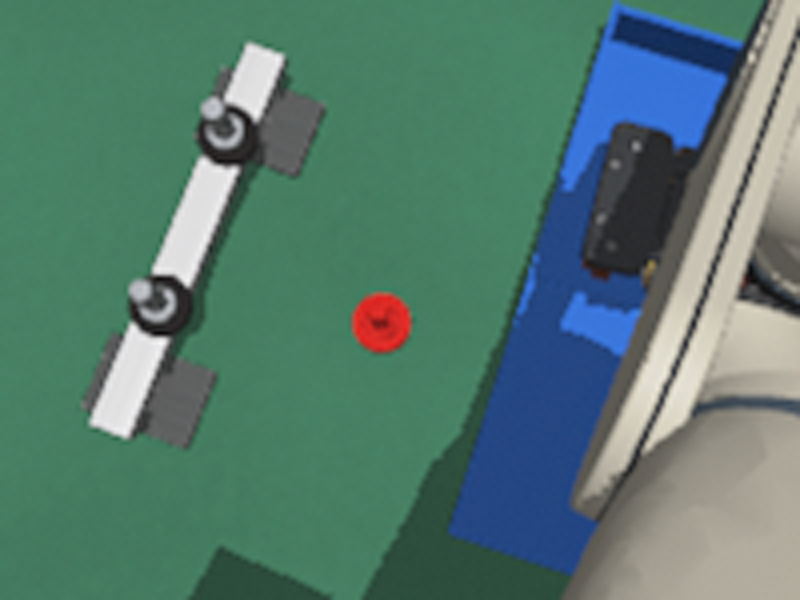

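View pics/side5b.png

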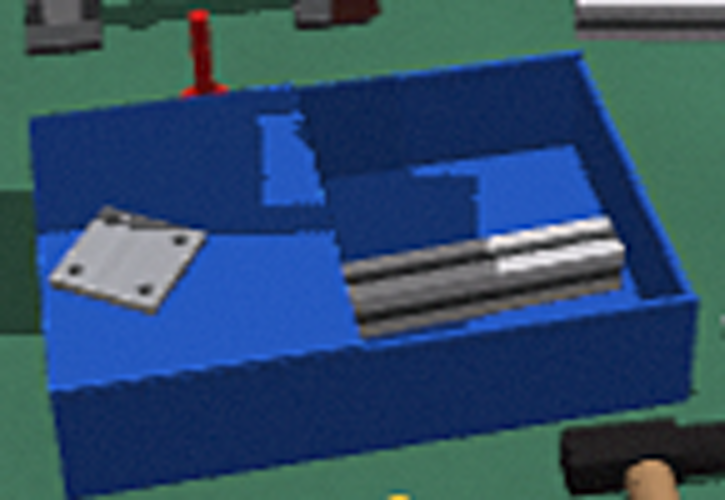

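The foot stands alone, upright on the rail: top px base ~(210,256), side px (224,197). The parked foot and the bar haven't moved. Next I plan the slanted draw-out, checking clearances and IK before moving.

```bash
cat > bar.py <<'E'
from h import *
YAW=-10.2;u=np.array([np.cos(np.radians(YAW)),np.sin(np.radians(YAW))]);I=np.array([597,-195.])-300*u
S=168
def pose(th,a,zb,h=86):
    t=np.radians(th);c=a+S*np.cos(t)-h*np.sin(t);xy=I+c*u
    return [xy[0],xy[1],zb+S*np.sin(t)+h*np.cos(t)],quat(YAW,th)
W1=[(0,0,6),(4,1,6),(8,2,6),(11,4,5),(13,8,5)]
W2=[(14,14,5),(16,35,5),(18,60,5),(18,60+115*np.cos(np.radians(18)),5+115*np.sin(np.radians(18)))]
W3=[(18,172,80),(9,160,150),(0,120,190)]
E
python3 - <<'E'
from bar import *
for w in [(0,0,4)]+W1+W2+W3:
    th,a,zb=w;t=np.radians(th);p,q=pose(*w);j=env.ik(p,q)
    print(np.round(w,0),"cov",round(74-(zb+30/np.cos(t)+(138-a)*np.tan(t)),1),"wall",round(zb+(308-a)*np.tan(t)-70,1),"reach",round(a+300*np.cos(t)),np.round(p),None if j is None else np.round(j,2))
E
```

```text
[0 0 4] cov 40.0 wall -66.0 reach 300 [ 467. -172.   90.] [-0.38  0.6   2.01 -0.    0.53  1.37]
[0 0 6] cov 38.0 wall -64.0 reach 300 [ 467. -172.   92.] [-0.38  0.6   2.01 -0.    0.54  1.37]
[4 1 6] cov 28.3 wall -42.5 reach 300 [ 462. -171.  104.] [-0.38  0.56  2.05  0.03  0.46  1.34]
[8 2 6] cov 18.6 wall -21.0 reach 299 [ 456. -170.  115.] [-0.39  0.52  2.1   0.08  0.39  1.28]
[11  4  5] cov 12.4 wall -5.9 reach 298 [ 452. -169.  121.] [-0.4   0.5   2.13  0.13  0.33  1.23]
[13  8  5] cov 8.2 wall 4.3 reach 300 [ 452. -169.  127.] [-0.41  0.48  2.15  0.18  0.29  1.18]
[14 14  5] cov 7.2 wall 8.3 reach 305 [ 455. -170.  129.] [-0.41  0.48  2.15  0.2   0.28  1.16]
[16 35  5] cov 8.3 wall 13.3 reach 323 [ 472. -172.  134.] [-0.4   0.48  2.13  0.23  0.27  1.13]
[18 60  5] cov 12.1 wall 15.6 reach 345 [ 492. -176.  139.] [-0.4   0.49  2.1   0.27  0.26  1.1 ]
[ 18. 169.  41.] cov 12.1 wall 15.6 reach 455 [ 600. -195.  174.] [-0.35  0.53  1.86  0.12  0.45  1.29]
[ 18 172  80] cov -26.5 wall 54.2 reach 457 [ 602. -196.  214.] [-0.35  0.47  1.84  0.11  0.53  1.31]
[  9 160 150] cov -102.9 wall 103.4 reach 456 [ 609. -197.  261.] [-0.34  0.45  1.71  0.03  0.83  1.39]
[  0 120 190] cov -146.0 wall 120.0 reach 420 [ 585. -193.  276.] [-0.34  0.44  1.67 -0.    1.03  1.41]
```

```bash
python3 - <<'E'
from bar import *
import cv2
p,q=pose(0,0,4)
env.reach([p[0],p[1],200],q)
r=env.move_l([p[0],p[1],p[2]],q,rate=60,f_stop=8)
s=env.read_state();print(r,s["time_s"],s["tool_pos"],s["force"])
cv2.imwrite("pics/side6.png",viewer.camera("side"))
a=cv2.imread("pics/side6.png")[200:330,180:360];cv2.imwrite("pics/side6c.png",cv2.resize(a,None,fx=4,fy=4,interpolation=cv2.INTER_CUBIC))
E
```

```text
False 14.6083 [ 467.24526241 -171.69566753   90.27685605] [-0.39681768 -0.09770053 -0.07406758]
```

View pics/side6c.png

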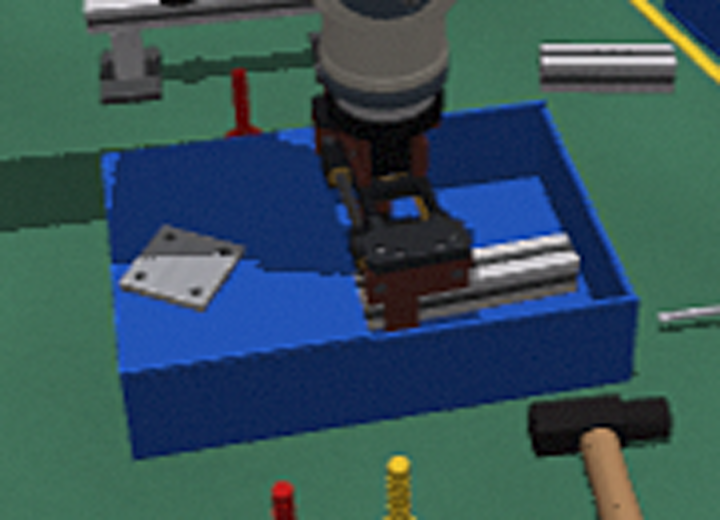

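The fingers straddle the bar just outside the cover edge (side px ~(280,275)), with no contact force. Grip and tilt.

```bash
python3 - <<'E'
from bar import *
import cv2
set_gripper(20)
s=env.read_state();print(s["time_s"],s["width"],s["force"])
for w in W1:
    env.move_l(*pose(*w),rate=40); s=env.read_state();print(w,s["force"].round(1),s["wrist_torque"].round(2))
env.hold(.1)
s=env.read_state();print(s["time_s"],s["width"],s["tool_pos"])
cv2.imwrite("pics/side7.png",viewer.camera("side"));cv2.imwrite("pics/top7.png",viewer.camera("top"))
a=cv2.imread("pics/side7.png")[200:330,180:360];cv2.imwrite("pics/side7c.png",cv2.resize(a,None,fx=4,fy=4,interpolation=cv2.INTER_CUBIC))
E
```

```text
15.2333 29.99762957879152 [-0.26955344 -0.17644399  0.15057512]
(0, 0, 6) [-0.5 -0.2 -1.3] [-0.06  0.14 -0.02]
(4, 1, 6) [-0.  -0.5 -1.9] [ 0.06  0.16 -0.01]
(8, 2, 6) [-0.3  0.5 -2. ] [0.03 0.23 0.05]
(11, 4, 5) [-0.1  1.6 -0.6] [0.04 0.26 0.01]
(13, 8, 5) [-0.3  0.  -2.5] [ 0.03  0.25 -0.  ]
17.1417 29.867784248615074 [ 451.91502917 -168.93487849  126.45044923]
```

View pics/side7c.png

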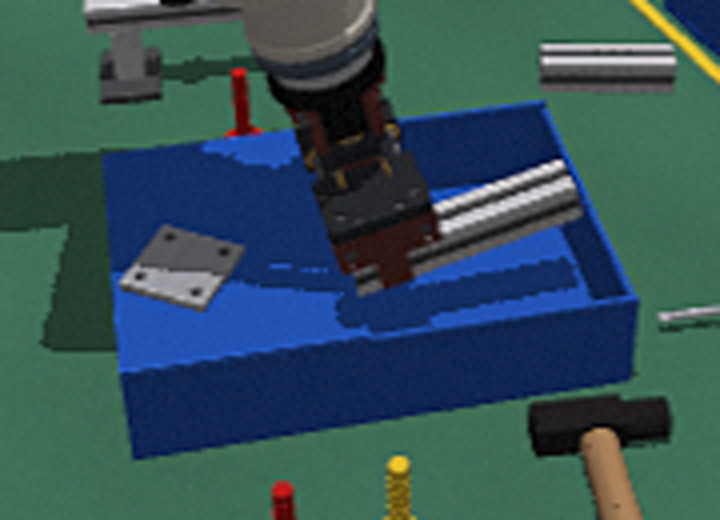

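The bar has tilted with the gripper, with small forces. I compare its outer end's pixel with the prediction, then pull it through.

```bash
python3 - <<'E'
from bar import *
import cv2
def corners(th,a,zb):
    t=np.radians(th);c=a+300*np.cos(t)-30*np.sin(t);n=np.array([-u[1],u[0]])
    return [np.r_[I+c*u+k*15*n,zb+300*np.sin(t)+30*np.cos(t)] for k in(1,-1)]
print(proj("side",np.array(corners(13,8,5))),"seen (320.5,240.5),(324,245.5)")
for w in W2:
    r=env.move_l(*pose(*w),rate=60,f_stop=12); s=env.read_state();print(r,np.round(w),s["force"].round(1),s["wrist_torque"].round(2))
    if r: break
s=env.read_state();print(s["time_s"],s["width"],s["tool_pos"])
print(proj("side",np.array(corners(*w))))
cv2.imwrite("pics/side8.png",viewer.camera("side"))
a=cv2.imread("pics/side8.png")[190:320,190:370];cv2.imwrite("pics/side8c.png",cv2.resize(a,None,fx=4,fy=4,interpolation=cv2.INTER_CUBIC))
E
```

```text
[[319.62886843 238.86970135]
 [323.36170782 245.65414467]] seen (320.5,240.5),(324,245.5)
False [14 14  5] [-0.2 -0.6 -2.6] [0.01 0.29 0.01]
False [16 35  5] [ 0.5  0.3 -2.6] [0.06 0.39 0.01]
False [18 60  5] [ 0.2 -0.4 -3. ] [0.02 0.37 0.04]
False [ 18. 169.  41.] [ 0.3 -0.  -2.4] [ 0.06  0.38 -0.  ]
20.5 29.95517751319304 [ 599.24923627 -195.36365326  174.09407017]
[[373.81244433 212.33307085]
 [378.81867671 218.54221055]]
```

View pics/side8c.png

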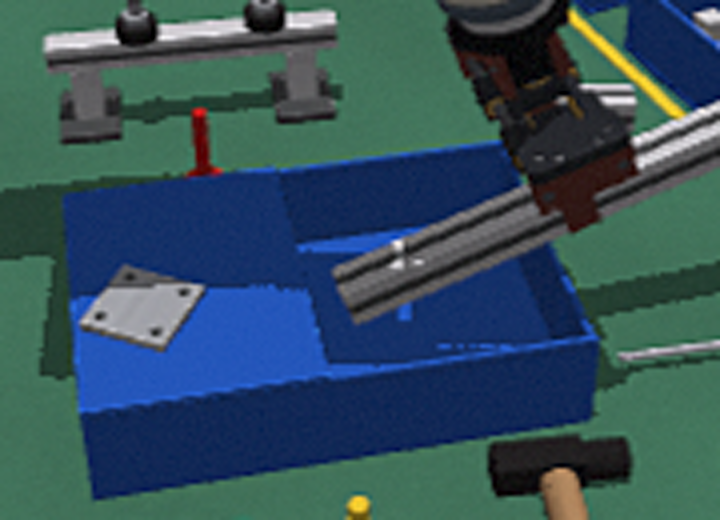

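The whole bar is now in or above the opening, its inner end at side px ~(276,262), clear of the cover edge (~(262,255) to (272,282)). Now lift and level.

```bash
python3 - <<'E'
from bar import *
import cv2
for w in W3:
    r=env.move_l(*pose(*w),rate=70,f_stop=15); print(r)
env.hold(0.7)
s=env.read_state();print(s["time_s"],s["width"],s["tool_pos"],s["force"].round(1),s["wrist_torque"].round(2),np.abs(s["dq"]).max())
cv2.imwrite("pics/side9.png",viewer.camera("side"));cv2.imwrite("pics/top9.png",viewer.camera("top"))
n=np.array([-u[1],u[0]])
for e,c in(("in",120),("out",420)): print(e,proj("side",np.array([np.r_[I+c*u+k*15*n,220] for k in(1,-1)])).round(1).tolist())
E
```

```text
False
False
False
23.3583 29.700242441168374 [ 585.19104007 -192.87281306  276.00772037] [-0.7 -0.4 -1.7] [0.02 0.13 0.02] 0.001143022158994919
in [[255.2, 212.9], [257.7, 219.7]]
out [[367.6, 195.5], [372.7, 201.5]]
```

View pics/side9.png

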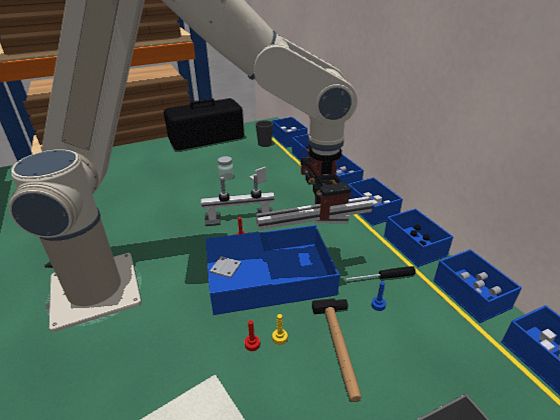

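View pics/top9.png

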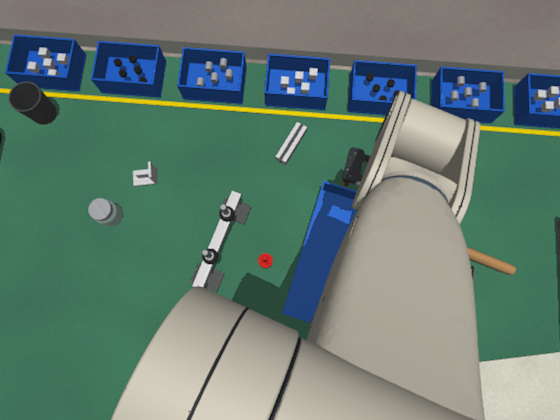

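```bash
python3 - <<'E'
from h import *
import cv2
a=cv2.imread("pics/side9.png")[150:235,195:395];cv2.imwrite("pics/side9c.png",cv2.resize(a,None,fx=4,fy=4,interpolation=cv2.INTER_CUBIC))
E
```

View pics/side9c.png

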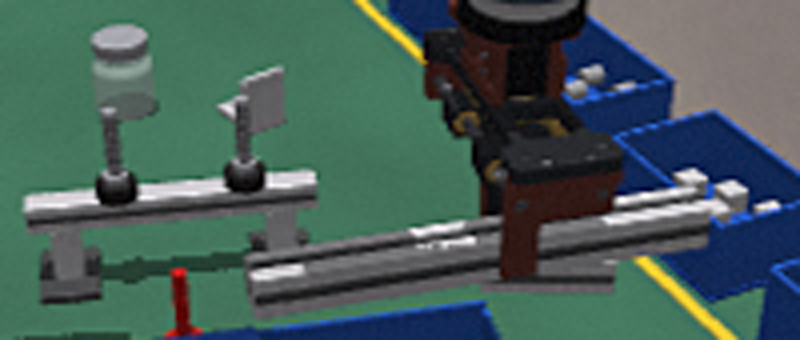

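The bar's ends are at side px (256–259, 214–221) and (371–373, 197–203), within about 1.5 px of the prediction for a level bar at z ≈ 205 mm. Both feet stand on the rail. I hand the job in.

```bash
python3 - <<'E'
from h import *
print(workorder.sign_off()); print(env.read_state()["time_s"])
E
```

```text
the job is handed in; nothing more can be done
None
the job is handed in; nothing more can be done
```

The job is done and handed in at about 23.5 s of the 58 s allowed; the sign-off gave no verdict.

**Foot:** I took the black levelling foot off the bar and released it upright on the rail, about 45 mm from the rail's middle on the free side. It sits within about 1–2 mm of the rail's centre line, judged against the parked foot. In the last pictures both feet stand upright, and I saw no other object move.

**Bar:** I tilted it to 13°, then drew it out slantwise at up to 18°. No stop force tripped on the way out. It ended level in the gripper, with a finger opening of 29.7 mm and the arm still. Its ends are at about 205 mm above the bench, against the 138 mm required, and within about 1.5 px of where I predicted them.

**Disagreements:**
- The side camera put the bin, rail and held foot up to 4–7 mm lower in y than the top camera or the robot's own position did. I relied mainly on the top camera.
- The arm blocked the top camera's view of the bar at the end, so that last check rests on the side camera alone.

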